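# Move the feeding-tray divider to the flagged notch

### The job

Move the divider of the rabbit's feeding tray to the notch marked by the green flag: swing the red cam lever fully open, squeeze the orange release tab towards the blue tab and keep it squeezed while you slide the blue frame until its white pointer is abreast of the green flag, then let go so that the latch drops fully into the notch. Then swing the red lever fully shut again and let go of everything. Do not disturb the bowl, the comb or the other things standing about.

Things in the scene. Friction and masses are not known exactly. Their poses are not given: they have to be found in the camera images.
- rack: Fixed feeding tray: wooden board 245 x 420 mm, 12 mm thick. Origin under its middle (near edge x = -105 mm, far +140); x across it, away from the robot, y along it to the left (the way the frame slides), z up. A rail at x = -45 mm carries the blue frame; 30 mm beyond it a steel bar has four notches at y = -67.5, -22.5, 22.5, 67.5 mm. Nothing on it but the tabs and lever post rises above 75 mm.
- green_flag: Fixed green flag, 22 x 18 mm from above, 34 mm high, on the near edge of the board, exactly abreast of the wanted notch (same y in the tray's frame). Origin under it; axes parallel to the tray's. Two grey flags stand abreast of two other notches.
- frame (a joint): Position of the blue sliding frame on the rail (m): 0 in the rightmost notch, where it starts; 0.045, 0.090, 0.135 in the next ones; grows along the tray's +y (left). Rubs with about 2 N; cannot lift or turn; some 2 mm of play in a notch. It carries the divider panel (75 mm high) over the far part of the tray, 35 mm to the right of its pointer.
- release (a joint): Travel of the orange tab towards the blue one (m): 0 = latch fully in a notch, 0.009 = just clear (or resting on the bar between notches), 0.014 = squeezed to its stop. Sprung, 4 N to start, 9 N at the stop; returns by itself when let go. Its tip is rounded: let go up to 3 mm off a notch it still drops in. Cannot be squeezed while the red lever is shut.
- cam (a joint): Angle of the red lever about its upright pivot on the frame (rad): 0 = fully shut (lever along the tray's +y), growing counter-clockwise seen from above to 1.6 = fully open (pointing to the tray's -x, towards the robot), stops at both ends. Stays where it is left; about 0.1 N m (1.5 N at the post) turns it. It shuts only while the latch is fully in a notch.
- blue_tab (a point): Top centre of the fixed upright blue tab on the frame, 108 mm above the table; the tab is a plate 6 mm thick (across the rail), 28 mm wide (along it) and free for 60 mm below its top. It is rigid with the frame.
- orange_tab (a point): Top centre of the upright orange release tab, same size and height, 38 mm beyond the blue one (tray +x) when latched: 44 mm over the outer faces; squeezed home 24 mm beyond it: 30 mm over the outer faces. Only the orange tab moves, so fingers that close about a fixed middle must be centred on the squeezed pair: 12 mm beyond the blue tab's centre.
- pointer (a point): Tip of the small white pointer on the near side of the frame, level in y with the two tabs and with the latch, 37 mm above the table. It stands abreast of a flag when the latch is at that notch.
- lever_post (a point): Top centre of the red lever's upright round post, 18 mm across, rising 35 mm above the lever arm (its top 100 mm above the table), 70 mm from the pivot.
- lever_pivot (a point): Top of the lever's upright pivot pin on the frame, 65 mm above the table, 50 mm to the left of the tabs; the post circles about it at 70 mm.
- bowl: Loose bystander: white ceramic rabbit bowl, 110 mm across and 50 mm high, in the tray's left bay; origin under its centre
- comb: Loose bystander: flat stainless steel grooming comb, 110 x 35 x 6 mm, lying in the tray's right bay; origin under its middle
- jar: Loose bystander: clear pellet jar with a green twist cap, 96 mm across, 149 mm high; origin under its centre
- chew_block: Loose bystander: dark wooden chew block, 100 x 45 x 45 mm; origin under its centre
- scoop: Loose bystander: grey plastic litter scoop, 230 mm long, 100 mm wide, 35 mm high; origin near the root of its handle
- brush: Loose bystander: small hand brush, 180 mm long; origin under it

How it is judged:
On the way, in this order (a step that is already met when the one before it is completed fails the run):
1. the red lever is swung open (beyond 1.3 rad) while the latch is in its first notch (value of joint cam above 1.3 rad and value of joint release below 0.003 m and value of joint frame below 0.005 m), for 0.1 s.
2. the frame is brought to the green flag (within 10 mm) with the release still squeezed clear of the notches (value of joint release above 0.0097 m and y of pointer in the frame of green_flag between -0.01 and 0.01 m), for 0.1 s.
3. the release is let go and the latch drops fully into the green flag's notch (value of joint release below 0.002 m and y of pointer in the frame of green_flag between -0.006 and 0.006 m), for 0.2 s.
At the end, for the whole second after the job is handed in: The white pointer stands within 6 mm of the green flag's middle along the rail, the latch is fully in that notch (release joint under 2 mm), the red lever is shut (under 0.12 rad), and frame and lever are at rest (all of step 3 and value of joint cam below 0.12 rad and velocity of joint frame between -0.01 and 0.01 m/s and velocity of joint cam between -0.05 and 0.05 rad/s); the robot touches nothing.
It fails at once if the latch is not kept squeezed while the frame is slid: it rests on the bar between two notches (more than 13 mm from a notch) (value of joint release below 0.0095 m and (value of joint frame between 0.013 and 0.032 m or value of joint frame between 0.058 and 0.077 m or value of joint frame between 0.103 and 0.122 m)).
It fails at once if a bystander is pushed more than 30 mm from its place (distance of any of bowl, comb, jar, chew_block, scoop, brush from where it was at the start of the episode above 0.03 m).
It fails at once if the bowl is tipped (more than 0.3 rad) (angle between bowl's own z axis and vertical above 0.3 rad).
It also fails if it takes over 69 s, if anything falls off the work surface, if the arm or the gripper's body presses on something with over 40 N, if the wrist force passes 120 N, or if a joint passes its speed limit or range.

### The arm

A 7-joint arm with a two-finger parallel gripper is mounted at the origin on the work surface. World frame = base frame: x ahead of the robot, y to its left, z up, the work surface at z = 0. Lengths are in m, angles in rad, forces in N, time in s.
With the tool pointing down it reaches from about 0.425 to 0.825 m from the base axis. Payload 3.6 kg.
Tool frame: the origin (TCP) lies midway between the tips of the shut fingers; the grasp point (between the pads) lies 19 mm behind it; z points along the fingers, y is the line along which they close (so a half turn about z gives the same grasp; the last joint's range is limited). The gripper opens to 93 mm and grips with 3 to 60 N. Pads are 15 mm wide; open, the fingers measure 128 mm over their backs; the gripper's body (75 mm by 188 mm) begins 65 mm behind the grasp point.
Start: joints at [-0.026, 0.615, -0.013, 1.423, 0.008, 1.103, -0.04], TCP at [0.65, 0, 0.219] pointing down, gripper open.
Joint ranges: [-3.12, 3.12], [-0.3, 2.06], [-1.34, 1.32], [0.26, 2.42], [-1.36, 4.5], [0.01, 1.98], [-2.84, 2.84]. Speed limits (rad/s): [2.79, 2.79, 3.14, 3.14, 3.14, 3.14, 3.14].

### API

Orientations are given as a rotation vector (axis times angle).
In Python, from rig import robot gives the robot as it stands.
- The arm moves only by the shell command python3 -m inch 'ROWS' [FORCE]. ROWS is JSON, a list of rows, each an object of numbers: "tx", "ty", "tz": the shift along the world's x, y, z in m; "twist": the turn about the world's z in rad; "claw": the finger opening in m, from 0 to 0.093. A call has exactly 5 rows; each row is the pose to reach, as a shift and turn from the pose commanded when the call began; what a row does not reach only later rows make up. A row lasts 1/8 s, in which the tool goes at most 62.5 mm and 10.7 degrees, less where a joint would pass 70% of its speed; a pose out of reach is approached as far as the arm can. A call with a gripper value outside its range is refused whole. The fingers move at their own pace and stop on an object; FORCE is the grip in N (left out, the last holds). Time passes only in rows, so rows that repeat a pose let the fingers close, or fill a call up. It gives the time, the measured TCP pose, the force, the opening and the grip force at its end, in the units of the state.
- robot.state(): the state, without advancing time (a new reading comes with each control period).
- robot.snapshot(name): name is "scene" or "side" or "wrist"; returns the picture (400x640x3 uint8, blue, green, red); there is no depth.
- robot.calibration(name): a dict with "fx", "fy", "cx", "cy" (pixels), "R" (3x3) and "t" (3): a world point X has camera coordinates R X + t. Camera axes: x right, y down, z forward; pixel columns grow to the right and rows downward; lengths in m; the calibration is good to about 2 mm. A picture is of the moment at which its call begins: read the wrist's pose just before it. calibration takes no time and is no camera call; for the wrist camera it gives the pose at the moment of the call.
- robot.close_job(): hands the job in; it is judged then, once.
The state is a dict: "time": time; "joints": joint angles; "joint_velocities": joint speeds; "joint_efforts": joint torques, N m; "position": TCP position; "orientation": TCP orientation; "contact_force": force on the tool from outside, world axes, zero at the start; "torque": the same for the moment, N m; "grip_width": opening from 0.0 (shut) to 1.0 (fully open); "gripper_force": force on a finger pad.
Only numpy, scipy, OpenCV 4.12 (cv2) and the standard library are available. Lean on these libraries where they do the work, as an engineer would, in place of code of your own. Each camera call takes 0.05 s, during which the arm holds its last target. There are 200 camera calls.

## Working session

There is one attempt and no reset: what is moved stays moved. The work goes in short steps, Python scripts to look and compute and a shell command to move; the robot and the scene stay as the last step left them, time stands still between calls to the robot, and variables do not carry over. Pictures are saved under pics/ and viewed, at most 10 in all, crops included, and the job is handed in when it is done.

```bash
mkdir -p pics; ls; python3 - <<'E'
from rig import robot
import cv2,numpy as np
s=robot.state();print(s)
for n in("scene","side","wrist"):
    c=robot.calibration(n);print(n,{k:np.round(v,3).tolist() for k,v in c.items()})
    cv2.imwrite(f"pics/{n}0.png",robot.snapshot(n))
E
```

```text
pics
{'time': 0.0, 'joints': array([-0.02649461,  0.61591464, -0.01260907,  1.42490377,  0.00808208,
        1.10338348, -0.04038083]), 'joint_velocities': array([ 3.15017055e-04,  1.49575997e-03,  1.33029546e-03,  2.95497553e-05,
       -4.29793712e-04,  5.28465101e-04, -9.82706572e-04]), 'joint_efforts': array([ 5.37042069e-04, -4.58937871e+01,  2.08912762e-01, -1.65743172e+01,
       -6.11085235e-02,  2.03703978e-02,  2.53581929e-04]), 'position': array([6.49205957e-01, 6.43514820e-06, 2.17482547e-01]), 'orientation': array([-2.22009982, -2.22024695,  0.0028689 ]), 'contact_force': array([ 0.07627168, -0.56587005,  0.95437184]), 'torque': array([-0.10117901,  0.00519283,  0.0276437 ]), 'gripper_force': 0.0, 'grip_width': 0.9993680087685691}
scene {'fx': 372.068, 'fy': 372.068, 'cx': 319.343, 'cy': 201.706, 'R': [[-0.174, 0.984, -0.02], [0.73, 0.116, -0.674], [-0.661, -0.132, -0.739]], 't': [0.145, -0.356, 1.744]}
side {'fx': 420.352, 'fy': 420.352, 'cx': 319.878, 'cy': 194.956, 'R': [[-0.996, -0.084, -0.014], [-0.051, 0.721, -0.691], [0.068, -0.688, -0.722]], 't': [0.564, 0.125, 1.254]}
wrist {'fx': 315.068, 'fy': 315.068, 'cx': 319.335, 'cy': 204.077, 'R': [[1.0, 0.0, -0.003], [0.001, -0.956, 0.294], [-0.003, -0.294, -0.956]], 't': [-0.648, -0.034, 0.393]}
```

View pics/scene0.png

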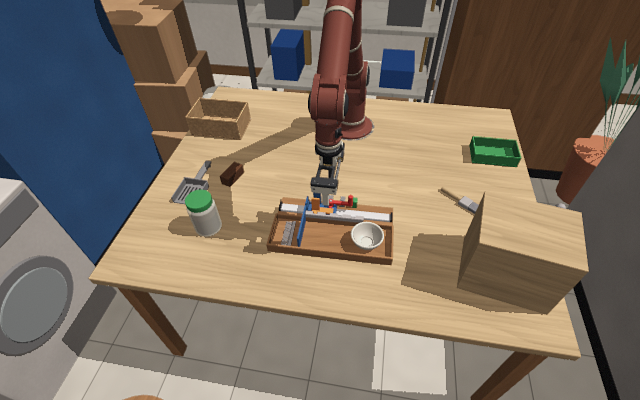

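View pics/side0.png

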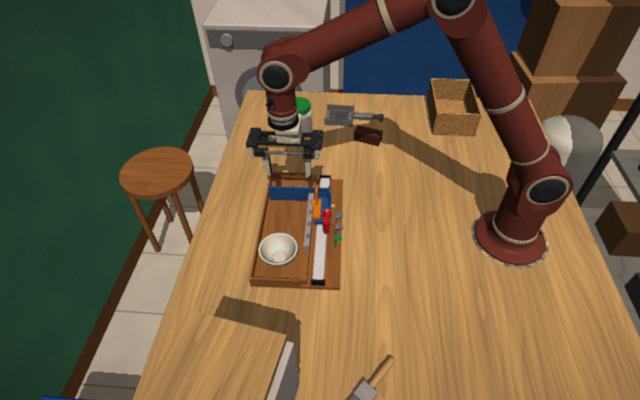

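View pics/wrist0.png

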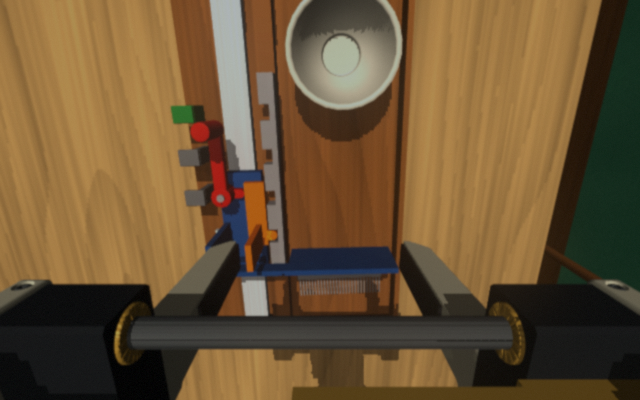

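Wrist view: post at (200,131), pivot (221,199), green flag (183,114), greys (190,157) and (195,198), tabs about (220,240)/(254,245), the blue one partly hidden by a finger. The green flag is therefore three notches on (frame 0.135). Now the ray casts.

```bash
cat > h.py <<'E'
from rig import robot
import cv2,numpy as np
def ray(c,u,v,z):
    R=np.array(c["R"]);o=-R.T@np.array(c["t"])
    d=R.T@np.array([(u-c["cx"])/c["fx"],(v-c["cy"])/c["fy"],1]);return o+d*(z-o[2])/d[2]
def blobs(im,lo,hi,amin=15):
    h=cv2.cvtColor(im,cv2.COLOR_BGR2HSV);m=cv2.inRange(h,lo,hi)
    n,_,st,ce=cv2.connectedComponentsWithStats(m)
    return [(st[i].tolist(),ce[i].round(1).tolist()) for i in range(1,n) if st[i,4]>=amin]
def crop(n,im,x,y,w,h,k):
    cv2.imwrite(f"pics/{n}.png",cv2.resize(im[y:y+h,x:x+w],None,fx=k,fy=k,interpolation=cv2.INTER_CUBIC))
E
python3 - <<'E'
from h import *
im=cv2.imread("pics/wrist0.png");c=robot.calibration("wrist")
print("green",blobs(im,(45,120,50),(80,255,255)))
print("red",blobs(im,(0,200,90),(4,255,255)), blobs(im,(176,180,90),(180,255,255)))
for n,u,v,z in(("green",183,114,.034),("g2",190,157,.034),("g1",195,198,.034),("post",200,131,.1),("pivot",221,199,.065),("bowl",341,55,.012)):
    print(n,ray(c,u,v,z).round(4))
crop("w0c",im,160,90,160,200,3)
s=cv2.imread("pics/scene0.png");crop("s0c",s,255,180,150,90,5)
E
```

```text
green [([172, 106, 23, 17, 354], [182.7, 114.0])]
red [([191, 122, 19, 20, 289], [199.6, 131.7]), ([210, 156, 21, 51, 593], [219.0, 182.6]), ([233, 189, 11, 9, 80], [238.1, 192.9])] []
green [0.5027 0.076  0.034 ]
g2 [0.5046 0.03   0.034 ]
g1 [ 0.5047 -0.0174  0.034 ]
post [0.5435 0.0629 0.1   ]
pivot [ 0.5448 -0.0096  0.065 ]
bowl [0.6717 0.1367 0.012 ]
```

View pics/w0c.png

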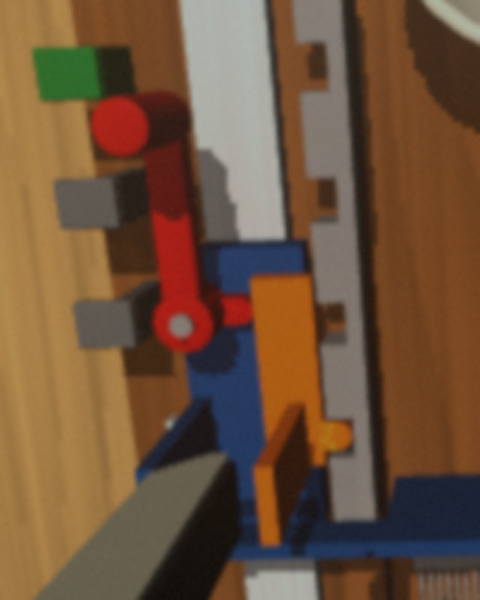

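View pics/s0c.png

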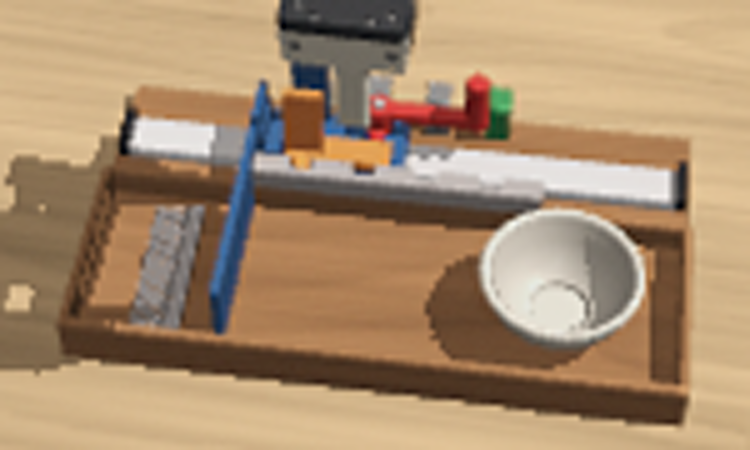

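The crops confirm the tray is nearly square to the world and the orange tab top sits at about (250,257). A finger hides the blue tab, so I'm moving back for a clear wrist view of the whole mechanism.

```bash
python3 -m inch '[{"tx":-0.04,"ty":-0.05},{"tx":-0.08,"ty":-0.1},{"tx":-0.09,"ty":-0.14},{"tx":-0.09,"ty":-0.14},{"tx":-0.09,"ty":-0.14}]'
python3 - <<'E'
from h import *
c=robot.calibration("wrist");im=robot.snapshot("wrist");np.save("c1.npy",c,allow_pickle=True)
cv2.imwrite("pics/w1.png",im)
for n,a,b in(("green",(45,120,50),(80,255,255)),("red",(0,200,90),(4,255,255)),("orange",(8,180,120),(16,255,255)),("blue",(100,150,90),(120,255,255))): print(n,blobs(im,a,b,40))
crop("w1c",im,200,40,240,220,3)
E
```

```text
green [([171, 106, 24, 17, 357], [182.6, 114.0])]
red [([191, 122, 18, 20, 293], [199.6, 131.7]), ([210, 157, 21, 50, 598], [218.9, 182.7]), ([233, 189, 11, 9, 82], [237.9, 192.7])]
orange [([391, 0, 6, 10, 40], [393.5, 3.5]), ([406, 0, 8, 86, 315], [409.3, 36.4]), ([403, 87, 6, 70, 163], [405.1, 122.6]), ([384, 113, 10, 131, 728], [388.7, 166.6]), ([366, 121, 17, 124, 1026], [374.8, 178.0]), ([316, 136, 18, 39, 313], [325.2, 153.0]), ([297, 150, 8, 43, 134], [300.2, 171.9]), ([308, 151, 14, 96, 664], [313.4, 204.2]), ([322, 177, 5, 57, 141], [323.5, 203.7]), ([399, 176, 6, 54, 94], [401.6, 200.8]), ([243, 182, 34, 89, 1268], [255.4, 215.9]), ([276, 282, 7, 21, 89], [279.0, 291.9]), ([229, 287, 8, 27, 108], [232.2, 302.8]), ([348, 295, 4, 16, 50], [349.4, 302.4]), ([314, 296, 5, 15, 67], [316.0, 302.8]), ([330, 296, 6, 14, 49], [333.4, 303.6])]
blue [([227, 210, 19, 45, 331], [238.8, 229.2]), ([283, 269, 114, 6, 306], [338.3, 271.5]), ([263, 272, 19, 3, 51], [271.8, 272.9])]validation failed for argument at $[0]...
```

View pics/w1.png

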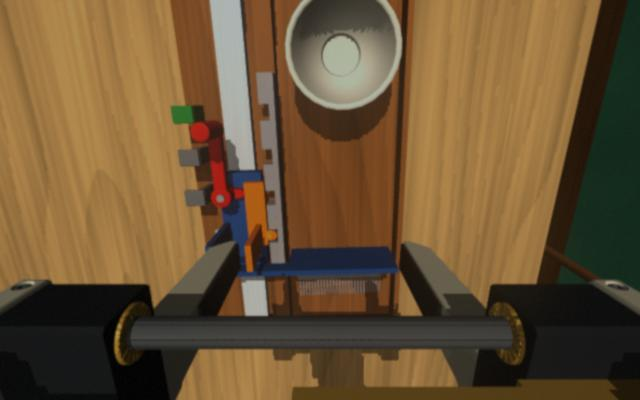

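The picture is unchanged because the move was refused, so I'm resending it with every key in each row.

```bash
python3 -m inch '[{"tx":-0.04,"ty":-0.05,"tz":0,"twist":0,"claw":0.093},{"tx":-0.08,"ty":-0.1,"tz":0,"twist":0,"claw":0.093},{"tx":-0.09,"ty":-0.14,"tz":0,"twist":0,"claw":0.093},{"tx":-0.09,"ty":-0.14,"tz":0,"twist":0,"claw":0.093},{"tx":-0.09,"ty":-0.14,"tz":0,"twist":0,"claw":0.093}]' 10
python3 - <<'E'
from h import *
c=robot.calibration("wrist");im=robot.snapshot("wrist");np.save("c1.npy",c,allow_pickle=True)
cv2.imwrite("pics/w1.png",im)
for n,a,b in(("green",(45,120,50),(80,255,255)),("red",(0,200,90),(4,255,255)),("blue",(100,150,90),(120,255,255))): print(n,blobs(im,a,b,40))
crop("w1c",im,200,40,240,200,3)
E
```

```text
time: 0.82
position: [0.5604, -0.1387, 0.2186]
orientation: [-2.22, -2.222, -0.002]
contact_force: [0.1, 0.3, -0.9]
grip_width: 1.0
gripper_force: 0.0
green []
red [([292, 2, 33, 64, 934], [303.7, 37.6])]
blue [([313, 34, 29, 14, 205], [324.9, 38.5]), ([299, 80, 37, 58, 820], [317.6, 113.5]), ([347, 141, 152, 7, 466], [422.6, 144.1])]
```

View pics/w1c.png

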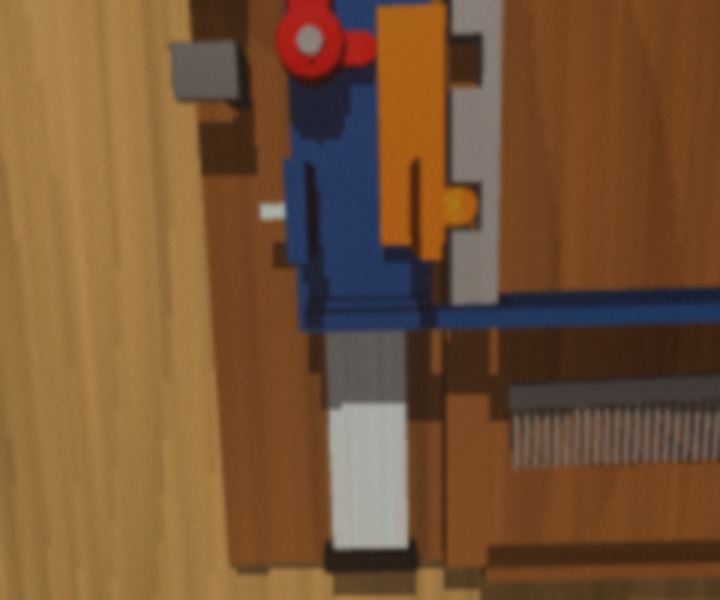

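The view is clear now, at crop scale 3 and offset (200,40): blue tab top at (296,212), orange at (433,210), pivot (310,40), pointer (265,212), and the tray's near edge running (205,200)–(230,565).

```bash
python3 - <<'E'
from h import *
c=np.load("c1.npy",allow_pickle=True).item()
for n,u,v,z in(("blue",296,212,.108),("orange",433,210,.108),("pivot",310,40,.065),("pointer",261,212,.037),("g1",182,72,.034),("e1",208,200,.012),("e2",230,560,.012),("bar1",502,30,.03),("bar2",499,290,.03)):
    print(n,ray(c,200+u/3,40+v/3,z).round(4))
print(robot.state()["position"])
E
```

```text
blue [ 0.5423 -0.0584  0.108 ]
orange [ 0.5808 -0.0578  0.108 ]
pivot [ 0.5449 -0.0079  0.065 ]
pointer [ 0.5255 -0.059   0.037 ]
g1 [ 0.4995 -0.0132  0.034 ]
e1 [ 0.5032 -0.0549  0.012 ]
e2 [ 0.5059 -0.1999  0.012 ]
bar1 [6.088e-01 5.000e-04 3.000e-02]
bar2 [ 0.6117 -0.0866  0.03  ]
[ 0.5606365  -0.1378692   0.21850525]
```

Checks out: the tabs are 38.5 mm apart, the pivot–tab spacing is 50 mm and yaw is about 0.02. Now over the post, then down.

```bash
python3 -m inch '[{"tx":-0.005,"ty":0.05,"tz":0,"twist":0.02,"claw":0.06},{"tx":-0.01,"ty":0.1,"tz":0,"twist":0.02,"claw":0.06},{"tx":-0.015,"ty":0.15,"tz":0,"twist":0.02,"claw":0.06},{"tx":-0.017,"ty":0.2,"tz":-0.03,"twist":0.02,"claw":0.06},{"tx":-0.017,"ty":0.2,"tz":-0.06,"twist":0.02,"claw":0.06}]' 10
python3 -m inch '[{"tx":0,"ty":0,"tz":-0.03,"twist":0,"claw":0.06},{"tx":0,"ty":0,"tz":-0.06,"twist":0,"claw":0.06},{"tx":0,"ty":0,"tz":-0.081,"twist":0,"claw":0.06},{"tx":0,"ty":0,"tz":-0.081,"twist":0,"claw":0.04},{"tx":0,"ty":0,"tz":-0.081,"twist":0,"claw":0.024}]'
python3 - <<'E'
from h import *
im=robot.snapshot("wrist");cv2.imwrite("pics/w2.png",im)
E
```

```text
time: 1.5
position: [0.5427, 0.0692, 0.1583]
orientation: [-2.182, -2.256, -0.007]
contact_force: [0.4, -1.0, -0.8]
grip_width: 0.648
gripper_force: 0.0
time: 2.12
position: [0.5436, 0.0614, 0.0783]
orientation: [2.197, 2.245, 0.002]
contact_force: [-0.1, 0.1, 0.2]
grip_width: 0.481
gripper_force: 0.0
```

View pics/w2.png

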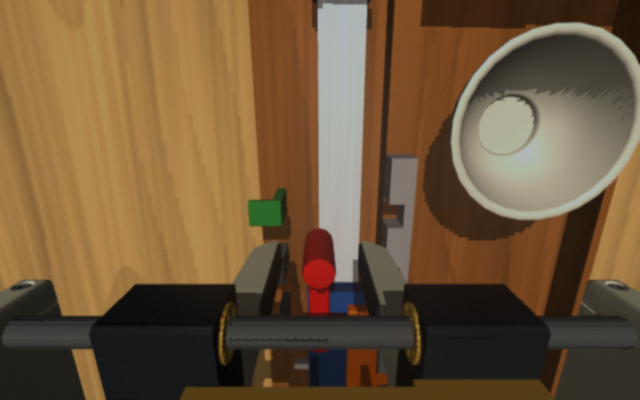

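The red post stands centred between the fingers at (320,275). I'll close to a loose cage around it and follow the arc, twisting along.

```bash
python3 -m inch '[{"tx":0,"ty":0,"tz":0,"twist":0,"claw":0.021},{"tx":0,"ty":0,"tz":0,"twist":0,"claw":0.021},{"tx":-0.0104,"ty":-0.001,"tz":0,"twist":0.15,"claw":0.021},{"tx":-0.0206,"ty":-0.0035,"tz":0,"twist":0.3,"claw":0.021},{"tx":-0.0303,"ty":-0.0076,"tz":0,"twist":0.45,"claw":0.021}]'
python3 -m inch '[{"tx":-0.009,"ty":-0.0054,"tz":0,"twist":0.15,"claw":0.021},{"tx":-0.017,"ty":-0.0121,"tz":0,"twist":0.3,"claw":0.021},{"tx":-0.024,"ty":-0.02,"tz":0,"twist":0.45,"claw":0.021},{"tx":-0.0297,"ty":-0.0288,"tz":0,"twist":0.6,"claw":0.021},{"tx":-0.034,"ty":-0.0383,"tz":0,"twist":0.75,"claw":0.021}]'
```

```text
time: 2.8
position: [0.5141, 0.053, 0.0784]
orientation: [1.635, 2.68, 0.005]
contact_force: [1.5, -0.3, -0.8]
grip_width: 0.229
gripper_force: 0.8
time: 3.42
position: [0.48, 0.0147, 0.0784]
orientation: [0.539, 3.092, 0.003]
contact_force: [0.9, 1.1, 0.6]
grip_width: 0.229
gripper_force: 0.8
```

```bash
python3 -m inch '[{"tx":-0.0029,"ty":-0.0101,"tz":0,"twist":0.15,"claw":0.021},{"tx":-0.0042,"ty":-0.0205,"tz":0,"twist":0.3,"claw":0.021},{"tx":-0.0042,"ty":-0.0275,"tz":0,"twist":0.4,"claw":0.021},{"tx":-0.0042,"ty":-0.0285,"tz":0,"twist":0.41,"claw":0.021},{"tx":-0.0042,"ty":-0.0285,"tz":0,"twist":0.41,"claw":0.021}]'
```

```text
time: 4.05
position: [0.4744, -0.0145, 0.0777]
orientation: [0.091, -3.14, 0.001]
contact_force: [0.5, -0.8, 0.7]
grip_width: 0.224
gripper_force: 0.0
```

```bash
python3 -m inch '[{"tx":0,"ty":0.002,"tz":0,"twist":0,"claw":0.04},{"tx":0,"ty":0.002,"tz":0,"twist":0,"claw":0.04},{"tx":0,"ty":0.002,"tz":0.04,"twist":0,"claw":0.04},{"tx":0,"ty":0.002,"tz":0.09,"twist":-0.15,"claw":0.07},{"tx":0,"ty":0.002,"tz":0.12,"twist":-0.33,"claw":0.07}]'
python3 -m inch '[{"tx":0,"ty":-0.05,"tz":0,"twist":-0.18,"claw":0.07},{"tx":0,"ty":-0.1,"tz":0,"twist":-0.36,"claw":0.07},{"tx":0.03,"ty":-0.12,"tz":0,"twist":-0.54,"claw":0.07},{"tx":0.06,"ty":-0.12,"tz":0,"twist":-0.72,"claw":0.07},{"tx":0.08,"ty":-0.12,"tz":0,"twist":-0.9,"claw":0.07}]'
python3 -m inch '[{"tx":0,"ty":0,"tz":0,"twist":-0.18,"claw":0.07},{"tx":0,"ty":0,"tz":0,"twist":-0.36,"claw":0.07},{"tx":0,"ty":0,"tz":0,"twist":-0.38,"claw":0.07},{"tx":0,"ty":0,"tz":0,"twist":-0.38,"claw":0.07},{"tx":0,"ty":0,"tz":0,"twist":-0.38,"claw":0.07}]'
python3 - <<'E'
from h import *
c=robot.calibration("wrist");im=robot.snapshot("wrist");np.save("c3.npy",c,allow_pickle=True);cv2.imwrite("pics/w3.png",im)
print("red",blobs(im,(0,200,90),(4,255,255),40))
crop("w3c",im,200,40,240,200,3)
E
```

```text
time: 4.68
position: [0.475, -0.012, 0.1997]
orientation: [0.433, 3.109, 0.001]
contact_force: [0.2, 0.0, -0.2]
grip_width: 0.596
gripper_force: 0.0
time: 5.3
position: [0.5554, -0.1324, 0.1974]
orientation: [-1.744, -2.613, -0.0]
contact_force: [-0.6, 1.0, 0.1]
grip_width: 0.753
gripper_force: 0.0
time: 5.92
position: [0.5543, -0.1324, 0.1976]
orientation: [-2.197, -2.245, 0.0]
contact_force: [-0.4, 0.2, -0.5]
grip_width: 0.757
gripper_force: 0.0
red [([239, 36, 85, 36, 1390], [283.1, 58.4]), ([210, 44, 21, 23, 374], [220.0, 54.5])]
```

View pics/w3c.png

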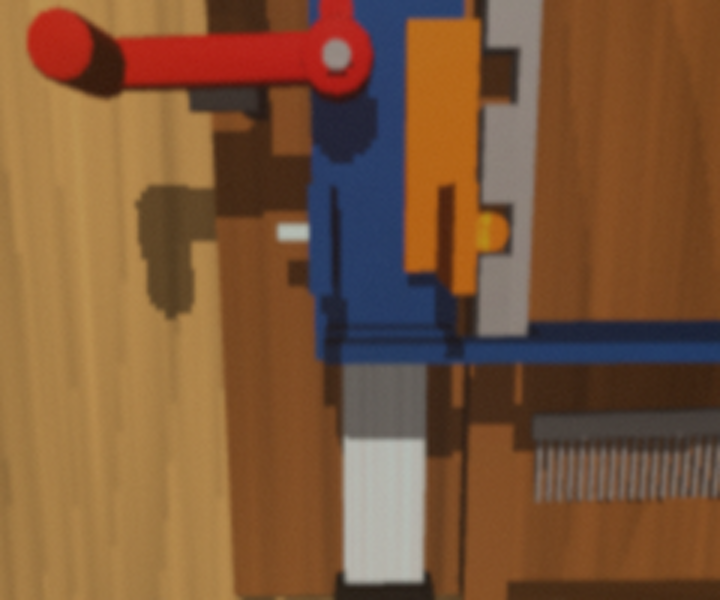

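Lever fully open (post at crop (60,45), pivot (336,54)); the latch is still in the first notch and the tab tops are near (318,238) and (467,240). Quick ray check, then descend over the tabs.

```bash
python3 - <<'E'
from h import *
c=np.load("c3.npy",allow_pickle=True).item()
for n,u,v,z in(("blue",318,238,.108),("orange",467,240,.108),("pivot",336,54,.065),("post",60,45,.1)):
    print(n,ray(c,200+u/3,40+v/3,z).round(4))
E
python3 -m inch '[{"tx":0,"ty":0.04,"tz":0,"twist":0,"claw":0.07},{"tx":0,"ty":0.074,"tz":0,"twist":0,"claw":0.07},{"tx":0,"ty":0.074,"tz":-0.02,"twist":0,"claw":0.07},{"tx":0,"ty":0.074,"tz":-0.05,"twist":0,"claw":0.07},{"tx":0,"ty":0.074,"tz":-0.05,"twist":0,"claw":0.07}]'
```

```text
blue [ 0.5417 -0.0588  0.108 ]
orange [ 0.5807 -0.0584  0.108 ]
pivot [ 0.5447 -0.0088  0.065 ]
post [ 0.4753 -0.0129  0.1   ]
time: 6.6
position: [0.5527, -0.0584, 0.1458]
orientation: [-2.196, -2.241, 0.005]
contact_force: [-0.1, 0.8, 0.4]
grip_width: 0.754
gripper_force: 0.0
```

Consistent. I'll descend with a +1 mm x correction, then squeeze.

```bash
python3 -m inch '[{"tx":0.001,"ty":0,"tz":-0.03,"twist":0,"claw":0.07},{"tx":0.001,"ty":0,"tz":-0.055,"twist":0,"claw":0.07},{"tx":0.001,"ty":0,"tz":-0.067,"twist":0,"claw":0.07},{"tx":0.001,"ty":0,"tz":-0.067,"twist":0,"claw":0.06},{"tx":0.001,"ty":0,"tz":-0.067,"twist":0,"claw":0.05}]' 25
python3 -m inch '[{"tx":0,"ty":0,"tz":0,"twist":0,"claw":0.024},{"tx":0,"ty":0,"tz":0,"twist":0,"claw":0.024},{"tx":0,"ty":0,"tz":0,"twist":0,"claw":0.024},{"tx":0,"ty":0,"tz":0,"twist":0,"claw":0.024},{"tx":0,"ty":0,"tz":0,"twist":0,"claw":0.024}]' 25
```

```text
time: 7.22
position: [0.5565, -0.0585, 0.0818]
orientation: [2.198, 2.242, 0.002]
contact_force: [0.2, -0.2, -0.3]
grip_width: 0.587
gripper_force: 0.0
time: 7.85
position: [0.5542, -0.0585, 0.0818]
orientation: [-2.198, -2.243, 0.003]
contact_force: [-2.6, 0.2, 6.6]
grip_width: 0.315
gripper_force: 25.0
```

Opening is 29 mm, so the tabs are squeezed home. Now sliding by (-0.0027, +0.135).

```bash
python3 -m inch '[{"tx":-0.0002,"ty":0.012,"tz":0,"twist":0,"claw":0.024},{"tx":-0.0005,"ty":0.025,"tz":0,"twist":0,"claw":0.024},{"tx":-0.0008,"ty":0.039,"tz":0,"twist":0,"claw":0.024},{"tx":-0.0011,"ty":0.053,"tz":0,"twist":0,"claw":0.024},{"tx":-0.0013,"ty":0.067,"tz":0,"twist":0,"claw":0.024}]'
python3 -m inch '[{"tx":-0.0003,"ty":0.014,"tz":0,"twist":0,"claw":0.024},{"tx":-0.0006,"ty":0.028,"tz":0,"twist":0,"claw":0.024},{"tx":-0.0009,"ty":0.042,"tz":0,"twist":0,"claw":0.024},{"tx":-0.0012,"ty":0.056,"tz":0,"twist":0,"claw":0.024},{"tx":-0.0014,"ty":0.068,"tz":0,"twist":0,"claw":0.024}]'
python3 -m inch '[{"tx":0,"ty":0,"tz":0,"twist":0,"claw":0.024},{"tx":0,"ty":0,"tz":0,"twist":0,"claw":0.024},{"tx":0,"ty":0,"tz":0,"twist":0,"claw":0.024},{"tx":0,"ty":0,"tz":0,"twist":0,"claw":0.024},{"tx":0,"ty":0,"tz":0,"twist":0,"claw":0.024}]'
python3 - <<'E'
from h import *
for n in("wrist","scene","side"): cv2.imwrite(f"pics/{n}4.png",robot.snapshot(n)); np.save(n+"4.npy",robot.calibration(n),allow_pickle=True)
E
```

```text
time: 8.48
position: [0.5524, 0.0072, 0.0818]
orientation: [-2.199, -2.243, 0.007]
contact_force: [-4.2, -1.4, 8.1]
grip_width: 0.317
gripper_force: 25.1
time: 9.1
position: [0.5506, 0.0756, 0.0818]
orientation: [-2.198, -2.243, 0.007]
contact_force: [-3.9, -2.3, 8.1]
grip_width: 0.312
gripper_force: 25.1
time: 9.72
position: [0.5505, 0.0777, 0.0818]
orientation: [-2.195, -2.243, 0.003]
contact_force: [-4.7, 1.1, 8.0]
grip_width: 0.315
gripper_force: 25.0
```

```bash
python3 - <<'E'
from h import *
im=cv2.imread("pics/wrist4.png");c=np.load("wrist4.npy",allow_pickle=True).item()
for st,ce in blobs(im,(0,190,80),(5,255,255),40): print("red",st,ce,ray(c,*ce,.1).round(4),ray(c,*ce,.065).round(4))
for st,ce in blobs(im,(45,120,40),(80,255,255),40): print("green",st,ce,ray(c,*ce,.034).round(4))
E
```

```text
red [142, 129, 182, 71, 4294] [238.9, 167.8] [0.5107 0.1323 0.1   ] [0.5017 0.1257 0.065 ]
green [241, 209, 36, 37, 845] [258.6, 231.3] [0.5056 0.0732 0.034 ]
```

Lever position agrees with the frame being at about 0.136. I'll nudge −1 mm and release.

```bash
python3 -m inch '[{"tx":0,"ty":-0.001,"tz":0,"twist":0,"claw":0.024},{"tx":0,"ty":-0.0012,"tz":0,"twist":0,"claw":0.024},{"tx":0,"ty":-0.0012,"tz":0,"twist":0,"claw":0.035},{"tx":0,"ty":-0.0012,"tz":0,"twist":0,"claw":0.05},{"tx":0,"ty":-0.0012,"tz":0,"twist":0,"claw":0.07}]'
python3 -m inch '[{"tx":0,"ty":0,"tz":0,"twist":0,"claw":0.07},{"tx":0,"ty":0,"tz":0,"twist":0,"claw":0.07},{"tx":0,"ty":0,"tz":0.04,"twist":0,"claw":0.07},{"tx":0,"ty":0,"tz":0.08,"twist":0,"claw":0.07},{"tx":0,"ty":0,"tz":0.12,"twist":0,"claw":0.07}]'
python3 -m inch '[{"tx":0,"ty":-0.05,"tz":0,"twist":0,"claw":0.07},{"tx":0,"ty":-0.074,"tz":0,"twist":0,"claw":0.07},{"tx":0,"ty":-0.074,"tz":0,"twist":0,"claw":0.07},{"tx":0,"ty":-0.074,"tz":0,"twist":0,"claw":0.07},{"tx":0,"ty":-0.074,"tz":0,"twist":0,"claw":0.07}]'
python3 - <<'E'
from h import *
c=robot.calibration("wrist");im=robot.snapshot("wrist");np.save("c5.npy",c,allow_pickle=True);cv2.imwrite("pics/w5.png",im)
crop("w5c",im,200,40,240,200,3)
E
```

```text
time: 10.5
position: [0.5548, 0.0758, 0.0814]
orientation: [2.197, 2.242, 0.005]
contact_force: [0.2, -0.1, 0.0]
grip_width: 0.544
gripper_force: 0.0
time: 11.12
position: [0.5517, 0.0749, 0.2012]
orientation: [-2.198, -2.242, 0.004]
contact_force: [0.3, -0.9, 0.0]
grip_width: 0.75
gripper_force: 0.0
time: 11.75
position: [0.5525, 0.0035, 0.2004]
orientation: [-2.195, -2.246, -0.0]
contact_force: [0.2, 0.2, 0.6]
grip_width: 0.756
gripper_force: 0.0
```

View pics/w5c.png

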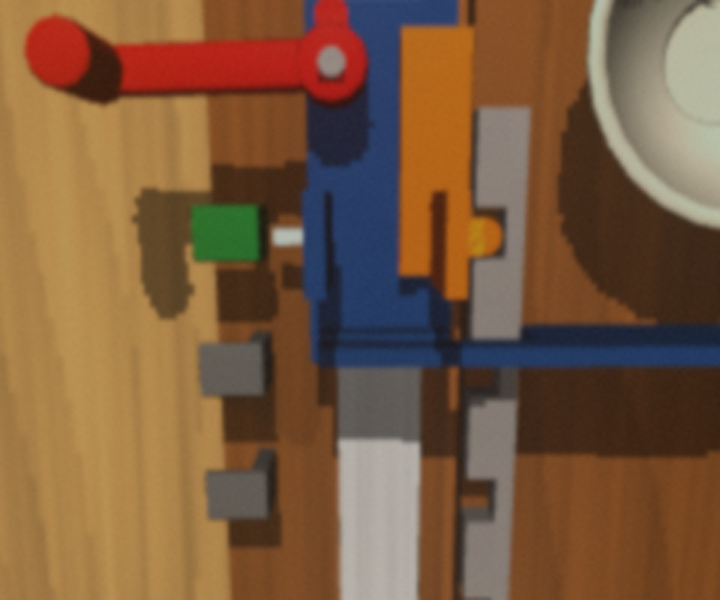

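The latch is home in the notch with the pointer (287,237) abreast of the green flag (228,233). Post top is at crop (58,50) and pivot at (331,62). Now to shut the lever.

```bash
python3 - <<'E'
from h import *
c=np.load("c5.npy",allow_pickle=True).item()
for n,u,v,z in(("blue",313,243,.108),("orange",460,243,.108),("pivot",331,62,.065),("post",58,50,.1),("pointer",273,237,.037),("green",228,233,.034)):
    print(n,ray(c,200+u/3,40+v/3,z).round(4))
print(robot.state()["position"])
E
python3 -m inch '[{"tx":-0.01,"ty":0.02,"tz":0,"twist":0.18,"claw":0.05},{"tx":-0.03,"ty":0.04,"tz":0,"twist":0.36,"claw":0.05},{"tx":-0.05,"ty":0.07,"tz":0,"twist":0.54,"claw":0.05},{"tx":-0.07,"ty":0.1,"tz":0,"twist":0.72,"claw":0.05},{"tx":-0.08,"ty":0.12,"tz":0,"twist":0.9,"claw":0.05}]' 10
python3 -m inch '[{"tx":0,"ty":0,"tz":0,"twist":0.18,"claw":0.05},{"tx":0,"ty":0,"tz":0,"twist":0.36,"claw":0.05},{"tx":0,"ty":0,"tz":0,"twist":0.54,"claw":0.05},{"tx":0,"ty":0,"tz":0,"twist":0.7,"claw":0.05},{"tx":0,"ty":0,"tz":0,"twist":0.7,"claw":0.05}]'
```

```text
blue [0.5383 0.0758 0.108 ]
orange [0.5772 0.0767 0.108 ]
pivot [0.5411 0.1255 0.065 ]
post [0.4717 0.1221 0.1   ]
pointer [0.5215 0.0746 0.037 ]
green [0.506  0.0754 0.034 ]
[0.55261069 0.00322193 0.20046044]
time: 12.42
position: [0.4713, 0.124, 0.2009]
orientation: [-0.99, -2.981, -0.001]
contact_force: [0.2, -0.8, -0.6]
grip_width: 0.536
gripper_force: 0.0
time: 13.05
position: [0.4726, 0.1221, 0.2006]
orientation: [0.076, -3.14, -0.001]
contact_force: [0.1, -0.4, 0.5]
grip_width: 0.537
gripper_force: 0.0
```

Right over the post. Descend, cage it and swing it back.

```bash
python3 -m inch '[{"tx":-0.001,"ty":0,"tz":-0.04,"twist":0,"claw":0.05},{"tx":-0.001,"ty":0,"tz":-0.08,"twist":0,"claw":0.05},{"tx":-0.001,"ty":0,"tz":-0.11,"twist":0,"claw":0.05},{"tx":-0.001,"ty":0,"tz":-0.122,"twist":0,"claw":0.05},{"tx":-0.001,"ty":0,"tz":-0.122,"twist":0,"claw":0.021}]' 10
python3 -m inch '[{"tx":0,"ty":0,"tz":0,"twist":0,"claw":0.021},{"tx":0,"ty":0,"tz":0,"twist":0,"claw":0.021},{"tx":0.0003,"ty":0.0104,"tz":0,"twist":-0.15,"claw":0.021},{"tx":0.0021,"ty":0.0208,"tz":0,"twist":-0.3,"claw":0.021},{"tx":0.0054,"ty":0.0307,"tz":0,"twist":-0.45,"claw":0.021}]'
python3 -m inch '[{"tx":0.0049,"ty":0.0093,"tz":0,"twist":-0.15,"claw":0.021},{"tx":0.011,"ty":0.0178,"tz":0,"twist":-0.3,"claw":0.021},{"tx":0.0183,"ty":0.0253,"tz":0,"twist":-0.45,"claw":0.021},{"tx":0.0267,"ty":0.0316,"tz":0,"twist":-0.6,"claw":0.021},{"tx":0.036,"ty":0.0366,"tz":0,"twist":-0.75,"claw":0.021}]'
```

```text
time: 13.68
position: [0.4717, 0.1218, 0.0785]
orientation: [0.077, -3.14, 0.0]
contact_force: [-0.0, -0.2, 0.5]
grip_width: 0.472
gripper_force: 0.0
time: 14.3
position: [0.4765, 0.1512, 0.0791]
orientation: [-0.634, -3.076, 0.003]
contact_force: [-2.2, -2.0, 1.2]
grip_width: 0.226
gripper_force: 1.0
time: 14.92
position: [0.5116, 0.1892, 0.0789]
orientation: [-1.714, -2.63, 0.003]
contact_force: [-2.3, 0.5, -0.3]
grip_width: 0.226
gripper_force: 1.0
```

```bash
python3 -m inch '[{"tx":0.0098,"ty":0.0036,"tz":0,"twist":-0.15,"claw":0.021},{"tx":0.0201,"ty":0.0056,"tz":0,"twist":-0.3,"claw":0.021},{"tx":0.0285,"ty":0.0061,"tz":0,"twist":-0.4,"claw":0.021},{"tx":0.03,"ty":0.0061,"tz":0,"twist":-0.4,"claw":0.021},{"tx":0.03,"ty":0.0061,"tz":0,"twist":-0.4,"claw":0.021}]'
python3 -m inch '[{"tx":-0.002,"ty":0,"tz":0,"twist":0,"claw":0.04},{"tx":-0.002,"ty":0,"tz":0,"twist":0,"claw":0.04},{"tx":-0.002,"ty":0,"tz":0.03,"twist":0,"claw":0.04},{"tx":-0.002,"ty":0,"tz":0.08,"twist":0,"claw":0.07},{"tx":-0.002,"ty":0,"tz":0.12,"twist":0,"claw":0.07}]'
python3 -m inch '[{"tx":0,"ty":-0.05,"tz":0,"twist":0,"claw":0.07},{"tx":0.01,"ty":-0.1,"tz":0,"twist":0,"claw":0.07},{"tx":0.01,"ty":-0.15,"tz":0,"twist":0,"claw":0.07},{"tx":0.01,"ty":-0.19,"tz":0,"twist":0,"claw":0.07},{"tx":0.01,"ty":-0.19,"tz":0,"twist":0,"claw":0.07}]'
python3 - <<'E'
from h import *
c=robot.calibration("wrist");im=robot.snapshot("wrist");cv2.imwrite("pics/w6.png",im)
for st,ce in blobs(im,(0,200,90),(4,255,255),40): print("red",st,ce,ray(c,*ce,.1).round(4),ray(c,*ce,.065).round(4))
for st,ce in blobs(im,(45,120,40),(80,255,255),40): print("green",st,ce,ray(c,*ce,.034).round(4))
h=cv2.cvtColor(im,cv2.COLOR_BGR2HSV)
for st,ce in blobs(im,(0,0,150),(180,70,255),8):
    if st[4]<400: print("white",st,ce,ray(c,*ce,.037).round(4),ray(c,*ce,.065).round(4))
E
```

```text
time: 15.55
position: [0.5414, 0.1956, 0.0788]
orientation: [-2.195, -2.244, 0.002]
contact_force: [-4.7, 1.4, 2.4]
grip_width: 0.223
gripper_force: 2.2
time: 16.18
position: [0.5425, 0.1942, 0.2007]
orientation: [2.198, 2.241, 0.004]
contact_force: [0.5, 0.9, 0.5]
grip_width: 0.6
gripper_force: 0.0
time: 16.8
position: [0.5517, -0.001, 0.1989]
orientation: [2.206, 2.231, -0.002]
contact_force: [-0.7, -0.3, 0.0]
grip_width: 0.753
gripper_force: 0.0
red [297, 0, 35, 64, 1051] [310.2, 34.0] [0.5429 0.1341 0.1   ] [0.5419 0.141  0.065 ]
green [263, 104, 24, 18, 405] [274.5, 112.5] [0.5053 0.0757 0.034 ]
green [630, 227, 10, 55, 248] [636.1, 256.9] [ 0.9199 -0.0807  0.034 ]
white [305, 46, 8, 8, 28] [308.6, 49.3] [0.5397 0.1335 0.037 ] [0.5406 0.1291 0.065 ]
white [290, 108, 10, 6, 53] [294.6, 110.6] [0.5258 0.0778 0.037 ] [0.5279 0.0782 0.065 ]
white [27, 281, 7, 3, 15] [30.4, 281.9] [ 0.212  -0.1194  0.037 ] [ 0.2409 -0.1021  0.065 ]
white [606, 281, 10, 3, 18] [609.5, 281.9] [ 0.8953 -0.112   0.037 ] [ 0.8658 -0.0954  0.065 ]
```

The pointer is within about 2 mm of the flag. I'll move up for a settled shot of the whole lever and latch to measure the cam angle.

```bash
python3 -m inch '[{"tx":0,"ty":0.03,"tz":0.02,"twist":0,"claw":0.07},{"tx":0,"ty":0.06,"tz":0.04,"twist":0,"claw":0.07},{"tx":0,"ty":0.06,"tz":0.04,"twist":0,"claw":0.07},{"tx":0,"ty":0.06,"tz":0.04,"twist":0,"claw":0.07},{"tx":0,"ty":0.06,"tz":0.04,"twist":0,"claw":0.07}]'
python3 - <<'E'
from h import *
c=robot.calibration("wrist");im=robot.snapshot("wrist");cv2.imwrite("pics/w7.png",im)
for st,ce in blobs(im,(0,200,90),(4,255,255),40): print("red",st,ce,ray(c,*ce,.1).round(4),ray(c,*ce,.065).round(4))
for st,ce in blobs(im,(45,120,40),(80,255,255),40): print("green",st,ce,ray(c,*ce,.034).round(4))
for st,ce in blobs(im,(0,0,150),(180,70,255),8):
    if st[4]<200: print("white",st,ce,ray(c,*ce,.037).round(4),ray(c,*ce,.065).round(4))
m=cv2.inRange(cv2.cvtColor(im,cv2.COLOR_BGR2HSV),(0,170,60),(4,255,255))
for r in range(0,140,6):
    x=np.where(m[r,230:400])[0]+230
    if len(x): print(r,x.min(),x.max())
E
```

```text
time: 17.48
position: [0.5508, 0.0635, 0.2378]
orientation: [-2.201, -2.241, 0.003]
contact_force: [0.0, 0.0, -0.2]
grip_width: 0.75
gripper_force: 0.0
red [301, 36, 19, 20, 304] [309.7, 45.4] [0.539  0.1977 0.1   ] [0.5379 0.2035 0.065 ]
red [302, 62, 29, 73, 819] [312.4, 103.9] [0.542 0.149 0.1  ] [0.5412 0.1493 0.065 ]
green [605, 134, 35, 156, 2782] [628.2, 225.0] [0.937  0.0125 0.034 ]
green [273, 160, 19, 18, 289] [282.6, 169.5] [0.5059 0.0746 0.034 ]
white [296, 166, 8, 4, 29] [299.4, 167.6] [0.5261 0.0778 0.037 ] [0.5278 0.0831 0.065 ]
white [28, 282, 6, 2, 9] [31.0, 282.3] [ 0.171  -0.0821  0.037 ] [ 0.1999 -0.0647  0.065 ]
white [606, 282, 9, 2, 11] [609.4, 282.2] [ 0.9339 -0.0669  0.037 ] [ 0.9045 -0.0506  0.065 ]
36 307 313
42 301 319
48 301 319
54 304 315
66 306 316
72 306 316
78 306 317
84 305 316
90 306 317
96 306 317
102 306 317
108 306 317
114 306 317
120 304 320
126 303 330
132 305 319
```

The cam is about 0.01 rad (shut), the latch is in, the pointer is 2–3 mm from the flag and the robot is clear. Handing in.

```bash
python3 -c "
from rig import robot
print(robot.close_job())"
```

```text
the job is handed in; nothing more can be done
None
```

The job is handed in, with no verdict returned: the divider is latched in the green flag's notch with its pointer 2–3 mm from the flag (6 mm allowed), the red lever is shut at about 0.01 rad, and the gripper is clear of everything.

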